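# Sort steel offcuts on the welding table

## Robot

A 7-joint arm with a two-finger parallel gripper is mounted at the origin on the work surface. World frame = base frame: x ahead of the robot, y to its left, z up, the work surface at z = 0. Lengths are in m, angles in rad, forces in N, time in s.
With the tool pointing down it reaches from about 0.4 to 0.85 m from the base axis. Payload 10.4 kg.
Tool frame: the origin (TCP) lies at the very end of the fingers, on their centre line; the grasp point (between the pads) lies 19 mm behind it; z points along the fingers, y is the direction in which the jaws open and shut (so a half turn about z gives the same grasp; the last joint's range is limited). The gripper opens to 87 mm and grips with 3 to 60 N. Pads are 19 mm wide; open, the fingers measure 117 mm over their backs; the gripper's body (75 mm by 190 mm) begins 51 mm behind the grasp point.
Start: joints at [-1.345, 0.332, -0.065, 1.46, 0.022, 1.35, -0.088], TCP at [0.154, 0.606, 0.223] pointing down, gripper open.
Joint ranges: [-2.6, 2.6], [-0.5, 2.12], [-1.47, 1.34], [0.16, 2.42], [-1.27, 4.41], [0.06, 2.06], [-2.6, 2.6]. Speed limits (rad/s): [2.22, 2.22, 2.79, 2.79, 3.14, 3.14, 3.14].

## Interface

Orientations are given as a unit quaternion [x, y, z, w].
In Python, from bench import r gives the robot as it stands.
- The arm moves only by the shell command python3 -m crank 'ROWS' [FORCE]. ROWS is JSON, a list of rows, each a list of 3 entries, a list of its own where there are three numbers: the opening, from -1 (shut) to 1 (fully open), so that 0 is half open, then the shift along the tool's x, y, z in mm, then the turn about the tool's z in degrees. A call has 1 to 12 rows; each row is the pose to reach, as a shift and turn from the pose commanded when the call began, along the tool's axes at that moment; what a row does not reach only later rows make up. A row lasts 1/12 s, in which the tool goes at most 41.7 mm and 7.16 degrees, less where a joint would pass 70% of its speed; a pose out of reach is approached as far as the arm can. A call with a gripper value outside its range is refused whole. The fingers move at their own pace and stop on an object; FORCE is the grip in N (left out, the last holds). Time passes only in rows, so rows that repeat a pose let the fingers close. It gives the time, the measured TCP pose, the force and the opening at its end, in the units of the state.
- r.read_state(): the state, without advancing time (a new reading comes with each control period).
- r.camera(name): name is "side" or "top" or "wrist"; returns a dict with "pixels" (400x640x3 uint8, red, green, blue), "fov_y" (degrees; the focal length in pixels is half the picture's height over the tangent of half this angle, whatever the lens; pixels are square), "cx", "cy" (the principal point, pixels), "cam_to_world" (4x4, takes a point from camera to world coordinates). Camera axes: x right, y down, z forward; pixel columns grow to the right and rows downward; lengths in m; the calibration is good to about 2 mm. A picture is of the moment at which its call begins. There is no depth.
- r.close_job(): hands the job in, once; it reports no verdict.
The state is a dict: "time": time; "joint_positions": joint angles; "joint_vel": joint speeds; "joint_torque": joint torques, N m; "ee_pos": TCP position; "eef_rot": TCP orientation; "ft_force": force on the tool from outside, world axes, zero at the start; "torque": the same for the moment, N m; "width": finger opening in m.
Only numpy, scipy, OpenCV 4.12 (cv2) and the standard library are available. Lean on these libraries where they do the work, as an engineer would, in place of code of your own. Each camera call takes 0.05 s, during which the arm holds its last target.

## Task

Clear the three loose steel offcuts off the welding table by kind: both round tubes go into the deep square bin, standing on end on its floor, and the flat bar into the low tray, lying flat on its floor. The tube that lies on its side must first be stood on end by itself on the open table and let go, to see that its cut is square, and then be taken again and put in the bin. Leave the hammer, the tin and the angle block where they are.

Things in the scene. Friction and masses are not known exactly. Their poses are not given: they have to be found in the camera images.
- tube_a_mid (a point): Centre of the round steel tube that starts lying on its side: outside diameter 40 mm, length 70 mm, wall 4 mm, open at both ends, cut square, about 0.15 to 0.3 kg. The point's x axis runs along the tube. Lying, the centre is 20 mm above the table; standing on end, 35 mm. Being short and thick it tips upright by itself if let go on the table within about 20 degrees of upright.
- tube_b_mid (a point): Centre of an identical tube (40 mm diameter, 70 mm long) that starts standing on end, centre 35 mm above the table. The point's z axis runs along the tube.
- bar_mid (a point): Centre of a flat steel bar, 90 x 30 x 10 mm, lying flat on the table, with a 12 mm black hole mark near one end of its top. x runs along the 90 mm, y across the 30 mm, z is the 10 mm thickness. Centre 5 mm above the table. About 0.14 to 0.28 kg.
- deep_bin: Deep square grey steel bin fixed to the table, for the tubes: 150 x 150 mm outside, 60 mm high, walls and floor 4 mm thick, open at the top. Origin at the centre of its underside, on the table; x and y along its sides, z up. It stands on the left or on the right of the work.
- low_tray: Low grey steel tray fixed to the table, for the bar: 150 mm (its x) x 170 mm (its y) outside, 20 mm high, walls and floor 4 mm thick, open at the top. Origin at the centre of its underside, on the table. It stands on the side opposite to the deep bin.
- hammer_mid (a point): Bystander: hammer, 280 mm long, lying beyond the offcuts; the point is in its shaft, x along the shaft. Leave it alone.
- tin_mid (a point): Bystander: white tin with a steel lid, 72 mm diameter, 68 mm high; the point is at its centre. Leave it alone.
- angle_block_mid (a point): Bystander: L-shaped steel angle block, legs about 100 mm and 90 mm, 25 mm wide, 30 mm high; the point is in the middle of the longer leg. Leave it alone.

How it is judged:
On the way:
1. the tube that lay on its side stands on end on the open table, let go and at rest ((angle between tube_a_mid's own x axis and vertical below 0.12 rad or angle between tube_a_mid's own x axis and vertical above 3.0216 rad) and height (world z) of tube_a_mid between 0.031 and 0.038 m and horizontal distance between tube_a_mid and deep_bin above 0.09 m and horizontal distance between tube_a_mid and low_tray above 0.09 m and contact force between tube_a and the fingers below 0.2 N and linear speed of tube_a below 0.03 m/s), for 0.2 s.
At the end, for the whole second after the job is handed in: Both tubes stand on end (within 0.12 rad) on the floor of the deep bin, the bar lies flat (within 0.12 rad) on the floor of the low tray; all at rest and released (x of tube_a_mid in the frame of deep_bin between -0.06 and 0.06 m and y of tube_a_mid in the frame of deep_bin between -0.06 and 0.06 m and z of tube_a_mid in the frame of deep_bin between 0.033 and 0.046 m and angle between the x axis of tube_a_mid and the z axis of deep_bin, either way round below 0.12 rad and linear speed of each of tube_a, tube_b, bar below 0.03 m/s and x of tube_b_mid in the frame of deep_bin between -0.06 and 0.06 m and y of tube_b_mid in the frame of deep_bin between -0.06 and 0.06 m and z of tube_b_mid in the frame of deep_bin between 0.033 and 0.046 m and angle between the z axis of tube_b_mid and the z axis of deep_bin, either way round below 0.12 rad and x of bar_mid in the frame of low_tray between -0.065 and 0.065 m and y of bar_mid in the frame of low_tray between -0.075 and 0.075 m and z of bar_mid in the frame of low_tray between 0.004 and 0.014 m and angle between the z axis of bar_mid and the z axis of low_tray, either way round below 0.12 rad); the robot touches nothing.
It fails at once if a bystander is moved more than 20 mm (distance of any of hammer_mid, tin_mid, angle_block_mid from where it was at the start of the episode above 0.02 m).
It also fails if it takes over 72 s, if anything falls off the work surface, if the arm or the gripper's body presses on something with over 40 N, if the wrist force passes 120 N, or if a joint passes its speed limit or range.

## Working session

There is one attempt and no reset: what is moved stays moved. The work goes in short steps, Python scripts to look and compute and a shell command to move; the robot and the scene stay as the last step left them, time stands still between calls to the robot, and variables do not carry over. Pictures are saved under pics/ and viewed, and the job is handed in when it is done.

```bash
ls; mkdir -p pics; cat > h.py <<'E'
import numpy as np, cv2
from bench import r
def snap(n,f):
    c=r.camera(n); cv2.imwrite('pics/'+f,c['pixels'][:,:,::-1]); np.save('pics/'+f+'.npy',c,allow_pickle=True); return c
def ray(c,u,v):
    f=200/np.tan(np.radians(c['fov_y'])/2); T=np.array(c['cam_to_world'])
    d=T[:3,:3]@np.array([(u-c['cx'])/f,(v-c['cy'])/f,1]); return T[:3,3],d
def onz(c,u,v,z):
    o,d=ray(c,u,v); return o+d*(z-o[2])/d[2]
def load(f): return np.load('pics/'+f+'.npy',allow_pickle=True).item()
E
python3 - <<'E'
from h import *
print(r.read_state())
for n in ['top','side','wrist']:
    c=snap(n,n+'0.png'); print(n,c['fov_y'],c['cx'],c['cy'],np.round(c['cam_to_world'],3).tolist())
E
```

```text
pics
{'time': 0.0, 'joint_positions': array([-1.34458532,  0.33288395, -0.06468771,  1.46091832,  0.02163112,
        1.34992456, -0.08851906]), 'joint_vel': array([-8.12608623e-04,  2.99564965e-04,  5.40247513e-04,  4.00012679e-04,
        3.98904956e-04,  1.82296609e-05, -1.01334041e-03]), 'joint_torque': array([ 1.37667057e-04, -6.23254609e+01,  2.48983997e-02, -3.89886475e+01,
       -6.14417321e-02,  3.97319079e-02,  1.16977017e-04]), 'ee_pos': array([0.15383584, 0.60537385, 0.22175737]), 'eef_rot': array([ 1.24086473e-01,  9.92271148e-01, -7.17896667e-04, -3.88421640e-05]), 'ft_force': array([-0.53743909,  0.28582628,  0.29674486]), 'torque': array([-0.00067881,  0.03243222, -0.00403507]), 'width': 0.08720663418096214}
top 52.15883155845828 320.2494046168962 200.85440159005663 [[0.003, -0.988, 0.156, 0.468], [-1.0, -0.003, 0.001, 0.016], [-0.001, -0.156, -0.988, 0.983], [0.0, 0.0, 0.0, 1.0]]
side 50.08544915299897 321.7969639388756 204.3948305733548 [[0.948, -0.197, 0.251, 0.386], [-0.319, -0.625, 0.713, -0.757], [0.016, -0.755, -0.655, 0.764], [0.0, 0.0, 0.0, 1.0]]
wrist 63.96213619685256 321.0209536131829 204.95001245053865 [[0.247, 0.929, 0.275, 0.08], [0.969, -0.236, -0.07, 0.624], [-0.001, 0.284, -0.959, 0.385], [0.0, 0.0, 0.0, 1.0]]
```

View pics/top0.png

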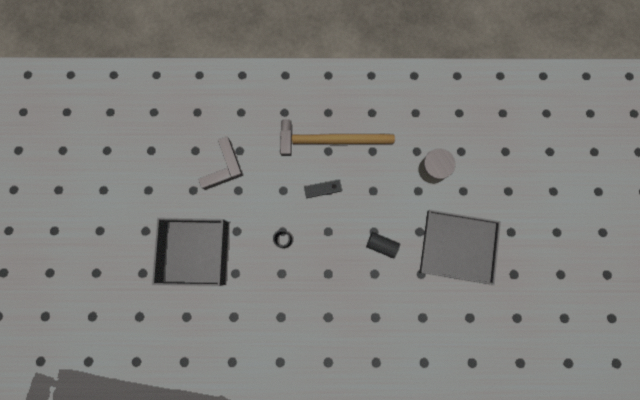

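View pics/side0.png

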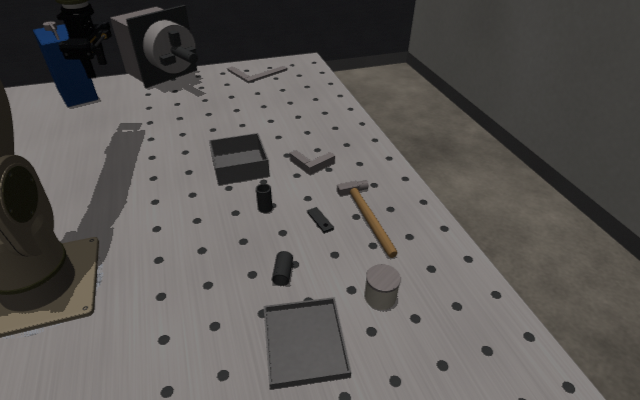

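View pics/wrist0.png

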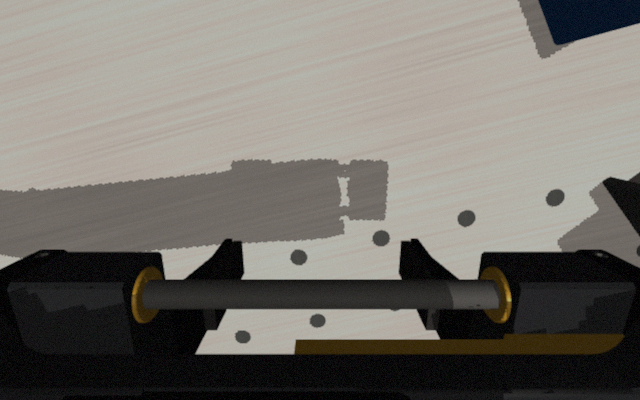

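The top picture shows (up = +x, left = +y) the bin at about (192,252), the tray at (460,247), the standing tube at (283,239), the lying tube at (383,245), the bar at (323,189) with its hole at the right end, the hammer at (340,139), the tin at (438,165) and the angle block at (222,165). I'll measure these next.

```bash
python3 - <<'E'
from h import *
c=load('top0.png'); im=cv2.cvtColor(c['pixels'],cv2.COLOR_RGB2GRAY)
print([int(im[v,u]) for u,v in [(192,252),(460,247),(383,245),(323,189),(250,300),(283,230),(162,250)]])
def blob(roi,th,z,name):
    u0,v0,u1,v1=roi; m=np.zeros_like(im); m[v0:v1,u0:u1]=(im[v0:v1,u0:u1]<th)*255
    cs,_=cv2.findContours(m,cv2.RETR_EXTERNAL,cv2.CHAIN_APPROX_NONE); k=max(cs,key=cv2.contourArea)
    P=np.array([onz(c,u,v,z)[:2] for u,v in k[:,0]])*1000
    (cx,cy),(w,h),a=cv2.minAreaRect(P.astype(np.float32))
    b=cv2.boxPoints(((cx,cy),(w,h),a)); e=[b[1]-b[0],b[2]-b[1]]; e=max(e,key=np.linalg.norm)
    print(name,np.round([cx,cy,w,h,np.degrees(np.arctan2(e[1],e[0]))],1))
blob((360,225,405,262),70,.02,'tubeA')
blob((268,225,298,255),70,.07,'tubeB top'); blob((268,225,298,255),70,.035,'tubeB mid')
blob((300,176,346,202),75,.01,'bar')
blob((145,210,238,292),100,.06,'bin@60')
blob((415,205,505,290),110,.02,'tray@20')
v=cv2.resize(c['pixels'][120:300,140:510,::-1],None,fx=2.16,fy=2.16,interpolation=cv2.INTER_CUBIC); cv2.imwrite('pics/topcrop.png',v)
s=load('side0.png')
cv2.imwrite('pics/sidecrop.png',cv2.resize(s['pixels'][120:390,200:420,::-1],None,fx=2.2,fy=2.2))
E
```

```text
[112, 104, 67, 66, 138, 66, 25]
tubeA [ 520.4 -129.3   73.2   45.9   67. ]
tubeB top [526.3 101.1  39.7  36.   45.6]
tubeB mid [528.5 104.4  41.2  37.3  45.6]
bar [650.7  11.8  29.1  84.2 -78.8]
bin@60 [498.6 305.8 163.6 145.6  89.1]
tray@20 [ 508.3 -298.   194.7  161.6   80.8]
```

View pics/topcrop.png

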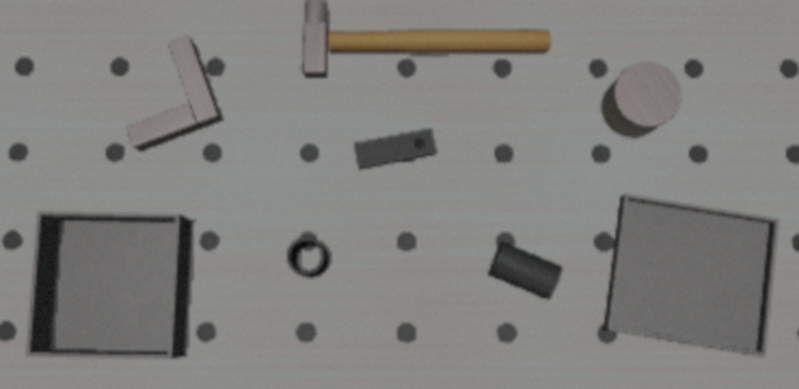

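View pics/sidecrop.png

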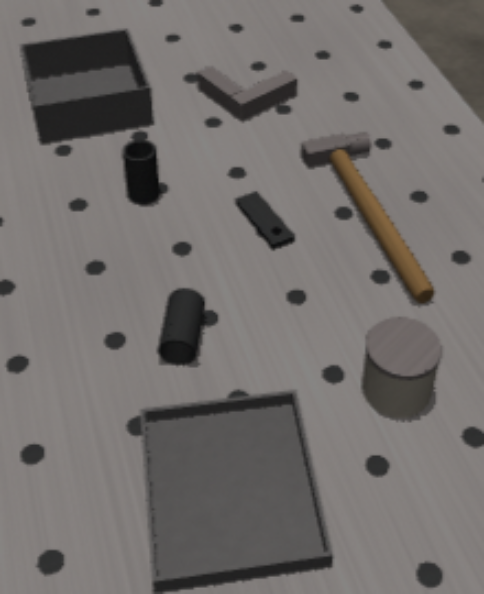

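```bash
python3 - <<'E'
from h import *
c=load('top0.png')
def q(pts,z,n):
    P=np.array([onz(c,u/2.16+140,v/2.16+120,z)[:2]*1000 for u,v in pts]); e=[np.round(P[(i+1)%4]-P[i]) for i in range(4)]
    print(n,P.mean(0).round(1),'sides',[round(float(np.linalg.norm(x))) for x in e],'ang',[round(float(np.degrees(np.arctan2(x[1],x[0]))),1) for x in e])
q([(500,243),(562,266),(548,298),(489,274)],.02,'A')
q([(355,144),(432,129),(436,153),(360,168)],.01,'bar')
q([(40,214),(192,217),(186,356),(28,353)],.06,'bin rim')
q([(625,195),(776,221),(763,354),(606,328)],.02,'tray rim')
E
```

```text
A [ 516. -130.] sides [72, 38, 68, 36] ang [-110.5, 154.8, 67.6, -19.4]
bar [651.8  10.2] sides [88, 27, 87, 28] ang [-78.8, -171.6, 101.3, 12.5]
bin rim [498.1 305.3] sides [160, 143, 162, 143] ang [-91.1, 179.6, 89.3, -1.2]
tray rim [ 512.8 -311.9] sides [166, 145, 169, 146] ang [-99.7, 170.9, 80.8, -10.2]
```

```bash
cat >> h.py <<'E'
from scipy.spatial.transform import Rotation as R
def go(x,y,z,yaw=None):
    """mm world target, yaw = world angle (deg) of tool y (mod 180) -> shift in tool axes, turn"""
    s=r.read_state(); M=R.from_quat(s['eef_rot']).as_matrix(); p=np.array(s['ee_pos'])*1000
    cur=np.degrees(np.arctan2(M[1,1],M[0,1])); t=0
    if yaw is not None: t=-((yaw-cur+90)%180-90)
    print('tcp',p.round(1),'yaw',round(cur,1),'q7',round(s['joint_positions'][6],2),'shift',(M.T@(np.array([x,y,z])-p)).round(1),'turn',round(t,1),'w',round(s['width'],4),'t',s['time'],'F',np.round(s['ft_force'],1))
E
python3 - <<'E'
from h import *
c=load('top0.png'); print(onz(c,309/2.16+140,258/2.16+120,.07))
go(525,102,150,90)
E
```

```text
[0.52525309 0.09982288 0.07      ]
tcp [153.8 605.5 221.9] yaw 75.7 q7 -0.09 shift [-483.7 -396.5   72.4] turn -14.3 w 0.0869 t 0.15 F [ 0.2 -0.6 -0.6]
```

```bash
python3 -m crank '[[1,[-30,-25,5],-1],[1,[-62,-51,10],-2],[1,[-94,-77,14],-3],[1,[-126,-103,19],-4],[1,[-158,-130,24],-5],[1,[-190,-156,29],-6],[1,[-222,-182,33],-7],[1,[-254,-208,38],-8],[1,[-286,-234,43],-9],[1,[-318,-261,48],-10],[1,[-350,-287,53],-11],[1,[-382,-313,57],-12]]' 10; python3 - <<'E'
from h import *
go(525,101,150,90)
E
```

```text
time: 1.15
ee_pos: [0.4476, 0.2065, 0.1653]
eef_rot: [0.019, 1.0, 0.0, -0.0]
ft_force: [1.4, 0.3, 0.5]
width: 0.0872
tcp [447.6 206.5 165.3] yaw 87.8 q7 1.03 shift [ -81.4 -102.5   15.3] turn -2.2 w 0.0872 t 1.15 F [1.4 0.3 0.5]
```

```bash
python3 -m crank '[[1,[-25,-31,5],-1],[1,[-50,-62,9],-2],[1,[-70,-88,13],-2],[1,[-81,-102,15],-2],[1,[-81,-102,15],-2]]'; python3 - <<'E'
from h import *
go(525,101,31,90)
snap('wrist','w1.png'); snap('top','t1.png')
E
```

```text
time: 1.57
ee_pos: [0.5254, 0.0986, 0.1499]
eef_rot: [0.005, 1.0, -0.001, -0.0]
ft_force: [0.3, -0.8, -0.0]
width: 0.087
tcp [525.4  98.6 149.9] yaw 89.4 q7 1.36 shift [  0.4   2.6 118.9] turn -0.6 w 0.087 t 1.5667 F [ 0.3 -0.8 -0. ]
```

View pics/w1.png

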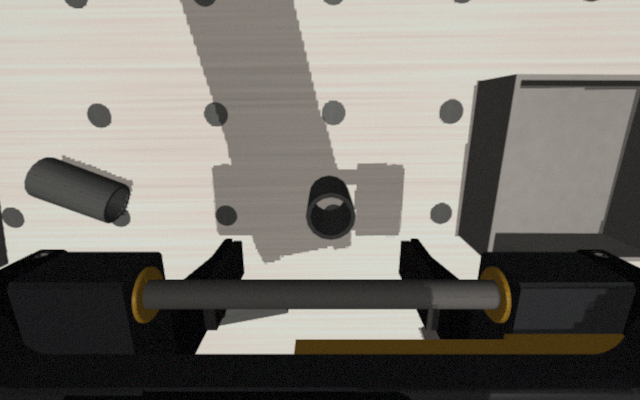

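The wrist view shows tube B between the jaws, with its top ring centred at about (330,214). Tube A lies at about (78,190), with its open end at (118,204). The bin is on the right.

```bash
python3 - <<'E'
from h import *
c=load('w1.png')
print('B',onz(c,330,214,.07)*1000)
# A silhouettes: corners of lying tube
for u,v in [(50,157),(130,183),(104,222),(27,193)]: print('A',(onz(c,u,v,.02)*1000).round(1))
for u,v in [(518,75),(493,246)]: print('bin rim',(onz(c,u,v,.06)*1000).round(1))
im=cv2.cvtColor(c['pixels'],cv2.COLOR_RGB2GRAY)
E
```

```text
B [528.23673401 104.91026788  70.        ]
A [ 487.1 -149.6   20. ]
A [512.1 -80.8  20. ]
A [ 550.4 -113.    20. ]
A [ 520.7 -179.9   20. ]
bin rim [425.6 243.6  60. ]
bin rim [561.8 244.4  60. ]
```

```bash
python3 -m crank '[[1,[-1,4,30],-1],[1,[-1,4,70],-1],[1,[-1,4,105],-1],[1,[-1,4,119],-1],[1,[-1,4,119],-1],[-0.5,[-1,4,119],-1],[-1,[-1,4,119],-1],[-1,[-1,4,119],-1],[-1,[-1,4,119],-1],[-1,[-1,4,119],-1],[-1,[-1,4,119],-1]]' 20; python3 - <<'E'
from h import *
go(470,311,140,90)
E
```

```text
time: 2.58
ee_pos: [0.5253, 0.1076, 0.0322]
eef_rot: [-0.007, 1.0, 0.0, 0.0]
ft_force: [-0.6, 0.2, -0.1]
width: 0.055
tcp [525.3 107.6  32.2] yaw 90.8 q7 1.42 shift [  52.5  204.2 -107.7] turn 0.8 w 0.055 t 2.5833 F [-0.6  0.2 -0.1]
```

```bash
python3 -m crank '[[-1,[0,0,0],0],[-1,[0,0,0],0],[-1,[0,0,0],0],[-1,[0,0,0],0],[-1,[0,0,0],0],[-1,[0,0,0],0]]' 20; python3 - <<'E'
from h import *
go(470,311,140,90)
E
```

```text
time: 3.08
ee_pos: [0.5251, 0.1071, 0.0317]
eef_rot: [-0.006, 1.0, -0.0, 0.0]
ft_force: [-0.3, -3.5, 2.7]
width: 0.0392
tcp [525.1 107.1  31.7] yaw 90.7 q7 1.42 shift [  52.5  204.6 -108.3] turn 0.7 w 0.0392 t 3.0833 F [-0.3 -3.5  2.7]
```

```bash
python3 -m crank '[[-1,[0,0,-25],0],[-1,[0,0,-60],0],[-1,[5,20,-85],0],[-1,[14,55,-90],0],[-1,[23,90,-90],0],[-1,[32,125,-90],0],[-1,[41,160,-90],0],[-1,[49,190,-90],0],[-1,[52,203,-90],0],[-1,[52,203,-90],0],[-1,[52,203,-90],0]]'; python3 - <<'E'
from h import *
go(470,311,37,90)
snap('wrist','w2.png'); snap('top','t2.png')
E
python3 - <<'E'
from h import *
c=load('t2.png'); cv2.imwrite('pics/t2c.png',cv2.resize(c['pixels'][180:320,120:420,::-1],None,fx=2.5,fy=2.5))
E
```

```text
time: 4.0
ee_pos: [0.4697, 0.3097, 0.1209]
eef_rot: [-0.007, 1.0, -0.0, -0.0]
ft_force: [1.1, -1.1, -2.3]
width: 0.0394
tcp [469.7 309.7 120.9] yaw 90.8 q7 0.98 shift [-0.4  1.3 83.9] turn 0.8 w 0.0394 t 4.0 F [ 1.1 -1.1 -2.3]
```

View pics/w2.png

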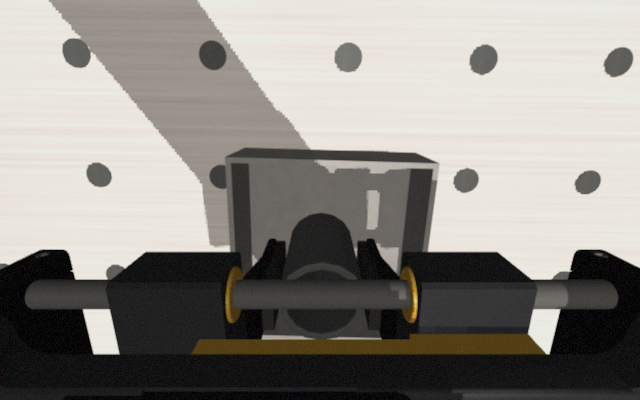

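View pics/t2c.png

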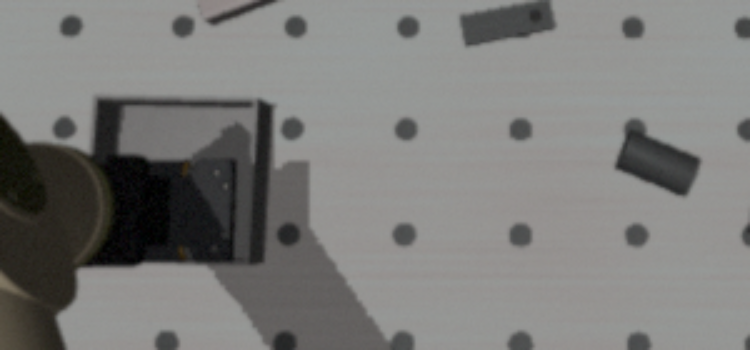

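The wrist view shows tube B held over the bin. The rim corners nearest the robot are at (229,155) and (438,162).

```bash
python3 - <<'E'
from h import *
c=load('w2.png')
for u,v in [(229,155),(438,162)]: print((onz(c,u,v,.06)*1000).round(1))
E
```

```text
[423.9 244.2  60. ]
[426.7 390.4  60. ]
```

```bash
python3 -m crank '[[-1,[0,3,25],0],[-1,[0,3,55],0],[-1,[0,3,75],0],[-1,[0,3,83],0],[-1,[0,3,84],0],[-1,[0,3,84],0],[-0.2,[0,3,84],0],[0,[0,3,84],0],[0.2,[0,3,84],0],[0.2,[0,3,84],0],[0.2,[0,3,60],0],[0.2,[0,3,25],0]]'; python3 - <<'E'
from h import *
go(470,311,140,90)
E
```

```text
time: 5.1
ee_pos: [0.4685, 0.3115, 0.0948]
eef_rot: [-0.007, 1.0, -0.002, -0.002]
ft_force: [0.1, 0.7, -0.9]
width: 0.0518
tcp [468.5 311.5  94.8] yaw 90.8 q7 0.99 shift [ -1.3  -0.7 -45.2] turn 0.8 w 0.0518 t 5.1 F [ 0.1  0.7 -0.9]
```

```bash
python3 -m crank '[[0.3,[0,0,-15],7],[0.5,[-2,-30,-20],14],[1,[-5,-68,-20],21],[1,[-9,-107,-20],28],[1,[-12,-146,-20],35],[1,[-15,-185,-20],42],[1,[-18,-224,-20],49],[1,[-21,-263,-20],56],[1,[-25,-302,-20],63],[1,[-28,-341,-20],70],[1,[-31,-380,-20],77],[1,[-34,-415,-20],84]]'; python3 - <<'E'
from h import *
go(507,-154,100,-21.5)
E
```

```text
time: 6.1
ee_pos: [0.5097, -0.1044, 0.1173]
eef_rot: [0.667, 0.745, 0.001, 0.0]
ft_force: [0.3, -0.4, 0.0]
width: 0.087
tcp [ 509.7 -104.4  117.3] yaw 6.4 q7 0.37 shift [-49.   -8.2  17.3] turn 27.9 w 0.087 t 6.1 F [ 0.3 -0.4  0. ]
```

```bash
python3 -m crank '[[1,[-17,-3,5],7],[1,[-34,-6,11],14],[1,[-49,-8,17],21],[1,[-49,-8,17],28],[1,[-49,-8,17],28],[1,[-49,-8,17],28]]'; python3 - <<'E'
from h import *
go(507,-154,4,-21.5)
snap('wrist','w3.png'); snap('top','t3.png')
c=load('t3.png'); cv2.imwrite('pics/t3c.png',cv2.resize(c['pixels'][180:320,120:420,::-1],None,fx=2.5,fy=2.5))
E
```

```text
time: 6.6
ee_pos: [0.5077, -0.1512, 0.0998]
eef_rot: [0.824, 0.566, 0.0, 0.0]
ft_force: [-0.2, 0.4, 0.1]
width: 0.0869
tcp [ 507.7 -151.2   99.8] yaw -21.0 q7 0.04 shift [-2.9  0.3 95.8] turn 0.5 w 0.0869 t 6.6 F [-0.2  0.4  0.1]
```

View pics/w3.png

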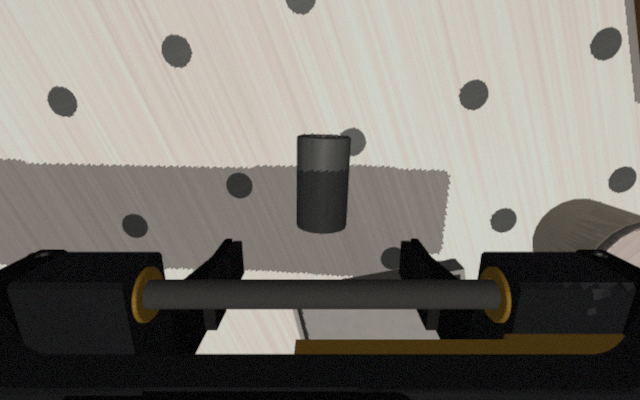

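View pics/t3c.png

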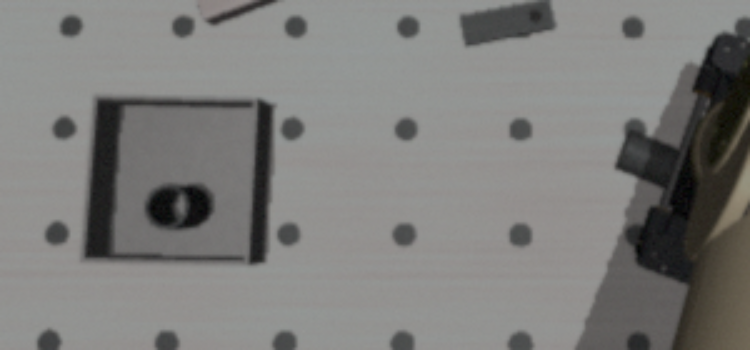

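Tube B stands upright in the bin. Tube A is lined up between the jaws, with its near end at (322,230) and far end at (323,136).

```bash
python3 - <<'E'
from h import *
c=load('w3.png'); s=r.read_state(); M=R.from_quat(s['eef_rot']).as_matrix(); p=np.array(s['ee_pos'])
for u,v,z in [(322,232,0.005),(322,225,.02),(323,136,.035),(323,136,.02),(297,180,.02),(349,180,.02)]:
    P=onz(c,u,v,z); print(u,v,z,(P*1000).round(1),'tool',(M.T@(P-p)*1000).round(1))
E
```

```text
322 232 0.005 [ 501.7 -173.1    5. ] tool [-23.1   2.3  94.8]
322 225 0.02 [ 506. -162.   20.] tool [-11.3   2.2  79.8]
323 136 0.035 [532.1 -95.6  35. ] tool [60.1  2.9 64.9]
323 136 0.02 [531.8 -96.7  20. ] tool [59.   3.  79.9]
297 180 0.02 [ 501.2 -120.6   20. ] tool [ 25.7 -17.   79.8]
349 180 0.02 [ 538.6 -135.    20. ] tool [25.6 23.1 79.9]
```

```bash
python3 -m crank '[[1,[-1,3,25],0],[1,[-1,3,60],0],[1,[-1,3,85],0],[1,[-1,3,95],0],[1,[-1,3,95],0],[0,[-1,3,95],0],[-1,[-1,3,95],0],[-1,[-1,3,95],0],[-1,[-1,3,95],0],[-1,[-1,3,95],0],[-1,[-1,3,95],0],[-1,[-1,3,95],0]]' 8; python3 -m crank '[[-1,[0,0,0],0],[-1,[0,0,0],0],[-1,[0,0,0],0],[-1,[0,0,0],0]]' 8; python3 - <<'E'
from h import *
go(507,-154,4,-21.5)
snap('wrist','w4.png')
E
```

```text
time: 7.7
ee_pos: [0.51, -0.1534, 0.0048]
eef_rot: [0.825, 0.565, 0.0, 0.0]
ft_force: [-0.1, 0.3, 0.2]
width: 0.0485
time: 8.03
ee_pos: [0.5095, -0.1535, 0.0045]
eef_rot: [0.825, 0.565, -0.0, -0.0]
ft_force: [-4.2, 0.2, 4.6]
width: 0.0401
tcp [ 509.5 -153.5    4.5] yaw -21.3 q7 0.15 shift [-1.4 -2.2  0.5] turn 0.2 w 0.0401 t 8.0333 F [-4.2  0.2  4.6]
```

View pics/w4.png

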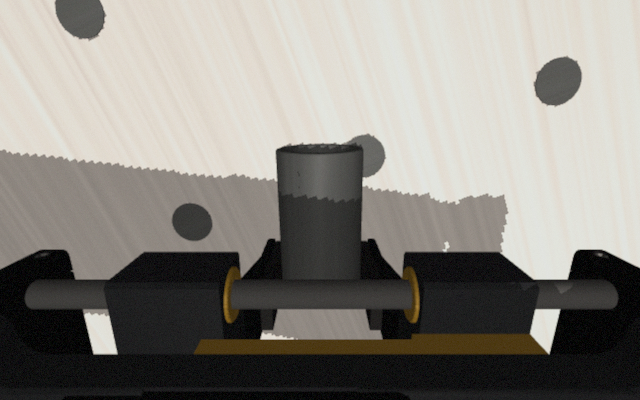

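```bash
python3 -m crank '[[-1,[3,0,-8],0],[-1,[7,0,-15],0],[-1,[12,0,-22],0],[-1,[18,0,-28],0],[-1,[25,0,-33],0],[-1,[32,0,-38],0],[-1,[32,0,-38],0]]' 8; python3 - <<'E'
from h import *
go(507,-154,4,-21.5)
snap('wrist','w5.png'); c=snap('side','s5.png')
cv2.imwrite('pics/s5c.png',cv2.resize(c['pixels'][180:360,200:400,::-1],None,fx=3,fy=3))
E
```

```text
time: 8.67
ee_pos: [0.5229, -0.1215, 0.0435]
eef_rot: [0.825, 0.566, 0.001, 0.0]
ft_force: [1.1, 0.5, -2.7]
width: 0.04
tcp [ 522.9 -121.5   43.5] yaw -21.1 q7 0.04 shift [-36.1  -3.2  39.5] turn 0.4 w 0.04 t 8.6667 F [ 1.1  0.5 -2.7]
```

View pics/w5.png

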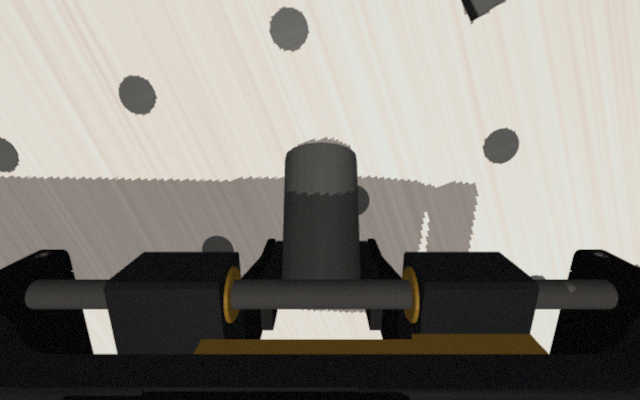

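View pics/s5c.png

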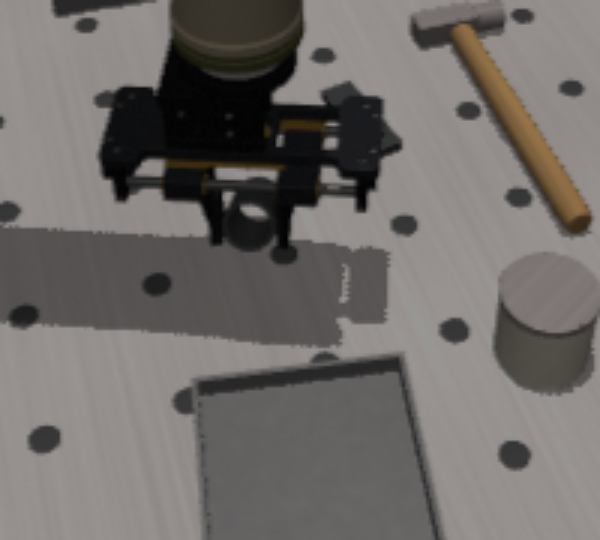

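The tube has tilted about halfway, with its far end at (320,150) in the wrist view and its top mouth showing at (250,215) in the side crop. I'll continue the arc.

```bash
python3 -m crank '[[-1,[5,0,-1],0],[-1,[10,0,-3],0],[-1,[16,0,-5],0],[-1,[22,0,-5],0],[-1,[27,0,-6],0],[-1,[33,0,-6],0],[-1,[33,0,-6],0]]' 6; python3 - <<'E'
from h import *
go(507,-154,4,-21.5)
snap('wrist','w6.png'); c=snap('side','s6.png')
cv2.imwrite('pics/s6c.png',cv2.resize(c['pixels'][180:360,200:400,::-1],None,fx=3,fy=3))
E
```

```text
time: 9.35
ee_pos: [0.5341, -0.0912, 0.0485]
eef_rot: [0.825, 0.565, 0.0, -0.0]
ft_force: [0.5, 0.0, -2.2]
width: 0.0402
tcp [534.1 -91.2  48.5] yaw -21.2 q7 -0.02 shift [-68.4  -2.6  44.4] turn 0.3 w 0.0402 t 9.35 F [ 0.5  0.  -2.2]
```

View pics/w6.png

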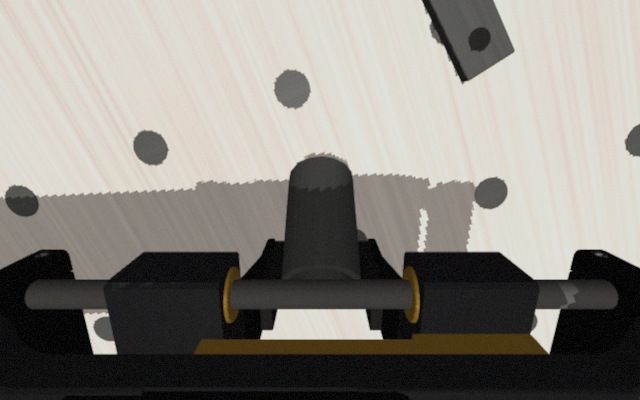

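View pics/s6c.png

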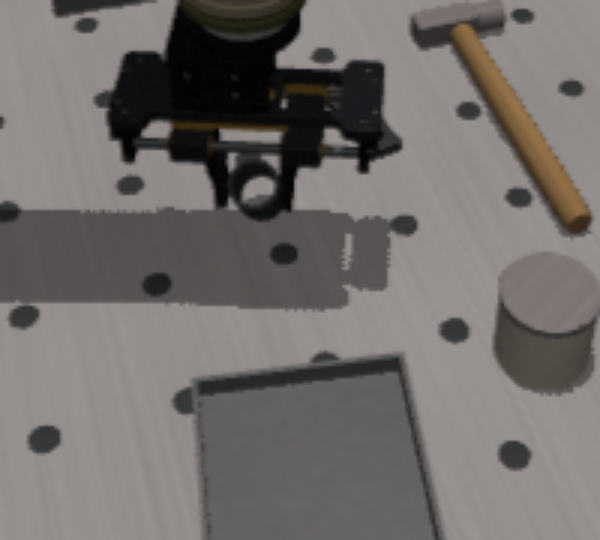

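The bore shows through at (258,190) in the side crop, so the tube is at roughly 45° and hanging by pad friction. I'll loosen the grip to let it swing.

```bash
python3 -m crank '[[-1,[0,0,0],0],[-1,[0,0,0],0],[-1,[0,0,0],0],[-1,[0,0,0],0]]' 3; python3 - <<'E'
from h import *
go(507,-154,4,-21.5)
snap('wrist','w7.png'); c=snap('side','s7.png')
cv2.imwrite('pics/s7c.png',cv2.resize(c['pixels'][180:360,200:400,::-1],None,fx=3,fy=3))
E
```

```text
time: 9.78
ee_pos: [0.5334, -0.0932, 0.0485]
eef_rot: [0.826, 0.564, -0.0, -0.0]
ft_force: [-0.3, 0.4, -1.4]
width: 0.0407
tcp [533.4 -93.2  48.5] yaw -21.3 q7 -0.02 shift [-66.3  -2.5  44.5] turn 0.2 w 0.0407 t 9.7833 F [-0.3  0.4 -1.4]
```

View pics/w7.png

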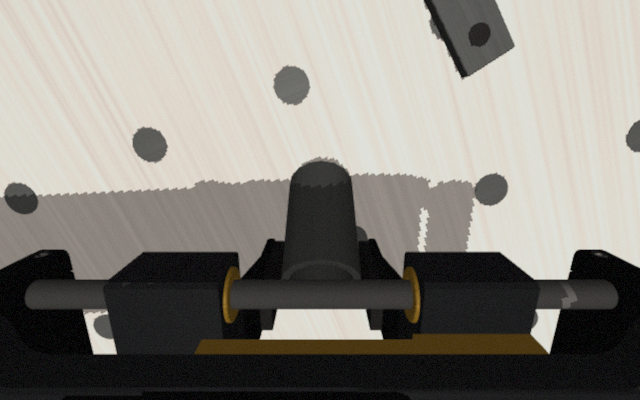

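View pics/s7c.png

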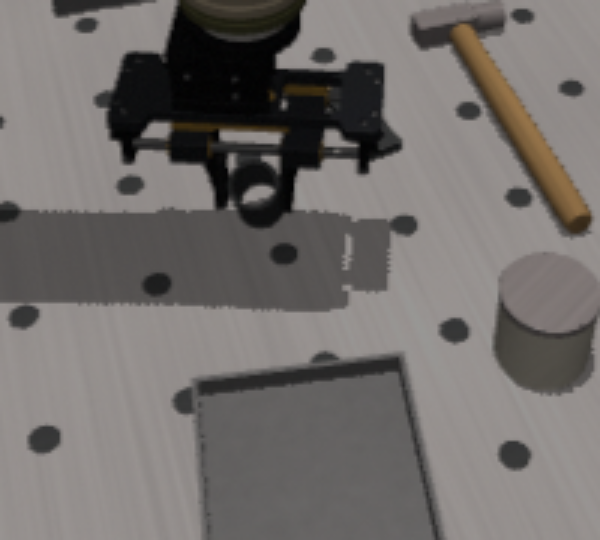

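```bash
python3 -m crank '[[-1,[2,0,2],0],[-1,[5,0,4],0],[-1,[9,0,4],0],[-1,[13,0,3],0],[-1,[17,0,2],0],[-1,[22,0,1],0],[-1,[27,0,0],0],[-1,[27,0,0],0]]' 4; python3 - <<'E'
from h import *
go(507,-154,4,-21.5)
snap('wrist','w8.png'); c=snap('side','s8.png')
cv2.imwrite('pics/s8c.png',cv2.resize(c['pixels'][180:360,200:400,::-1],None,fx=3,fy=3))
E
```

```text
time: 10.55
ee_pos: [0.5437, -0.0662, 0.0486]
eef_rot: [0.825, 0.565, 0.0, -0.0]
ft_force: [-0.3, 0.0, -3.1]
width: 0.0405
tcp [543.7 -66.2  48.6] yaw -21.2 q7 -0.07 shift [-95.2  -2.5  44.5] turn 0.3 w 0.0405 t 10.55 F [-0.3  0.  -3.1]
```

View pics/w8.png

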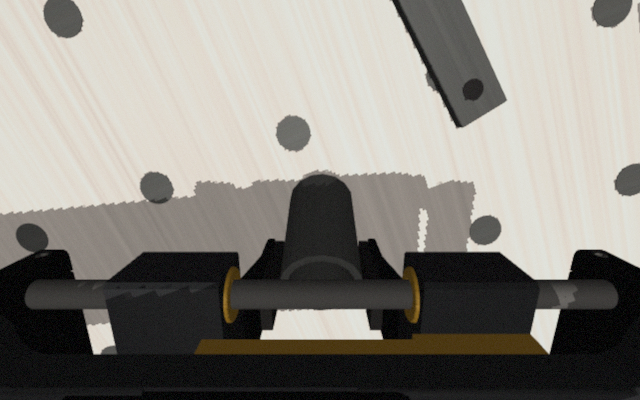

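View pics/s8c.png

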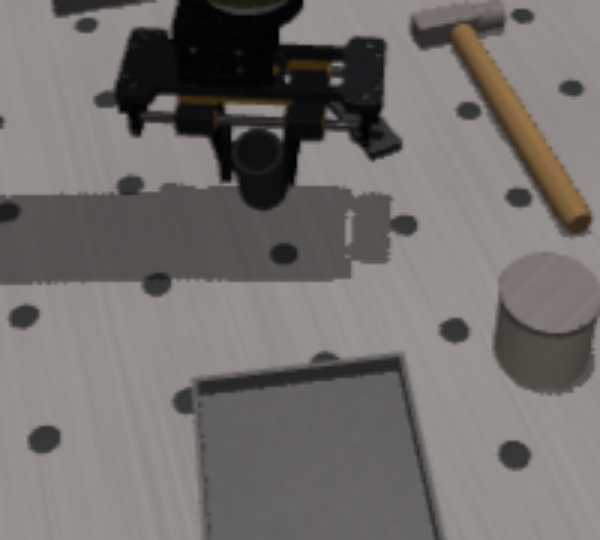

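The tube is now clearly steeper, with its mouth at (258,152) and foot at (262,195) in the side crop. One more push and drag should do it.

```bash
python3 -m crank '[[-1,[1,0,2],0],[-1,[4,0,3],0],[-1,[8,0,4],0],[-1,[12,0,4],0],[-1,[16,0,4],0],[-1,[20,0,4],0],[-1,[20,0,4],0]]' 5; python3 - <<'E'
from h import *
go(507,-154,4,-21.5)
snap('wrist','w9.png'); c=snap('side','s9.png')
cv2.imwrite('pics/s9c.png',cv2.resize(c['pixels'][180:360,200:400,::-1],None,fx=3,fy=3))
E
```

```text
time: 11.23
ee_pos: [0.5508, -0.0479, 0.0444]
eef_rot: [0.825, 0.565, 0.0, -0.0]
ft_force: [-0.4, -0.7, -0.8]
width: 0.0407
tcp [550.8 -47.9  44.4] yaw -21.2 q7 -0.1 shift [-114.8   -2.5   40.4] turn 0.3 w 0.0407 t 11.2333 F [-0.4 -0.7 -0.8]
```

View pics/w9.png

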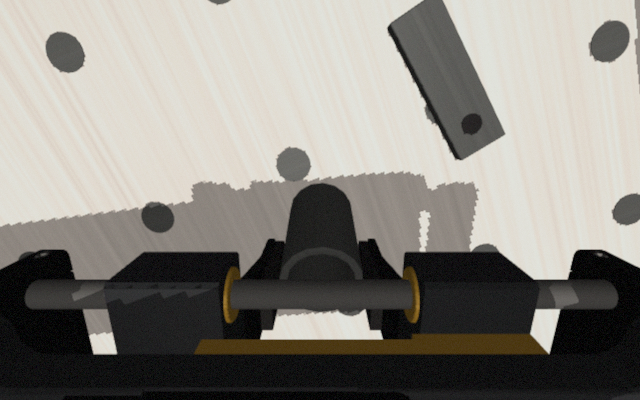

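View pics/s9c.png

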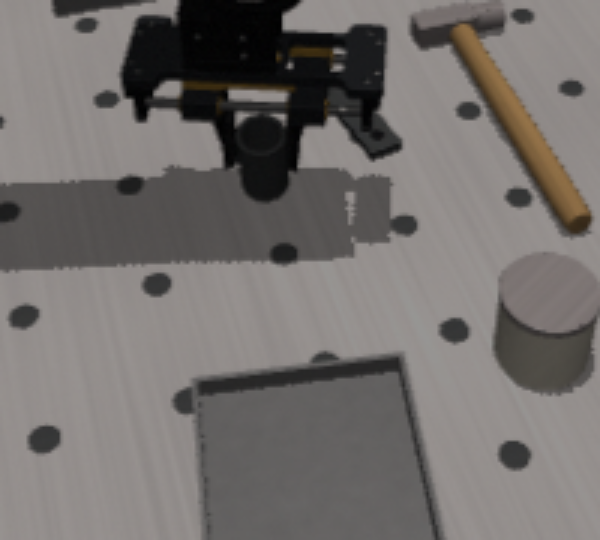

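```bash
python3 - <<'E'
from h import *
c=load('w9.png'); s=r.read_state(); M=R.from_quat(s['eef_rot']).as_matrix(); p=np.array(s['ee_pos'])
T=np.array(c['cam_to_world']);print('cam tool',(M.T@(T[:3,3]-p)*1000).round())
for u,v,z in [(320,184,0),(320,184,.005),(320,247,.07),(320,247,.065)]:
    P=onz(c,u,v,z); print(u,v,z,'tool',(M.T@(P-p)*1000).round(1))
E
```

```text
cam tool [  79.    1. -163.]
320 184 0 tool [31.8  0.7 44.5]
320 184 0.005 tool [33.   0.7 39.5]
320 247 0.07 tool [ 17.6   0.9 -25.5]
320 247 0.065 tool [ 15.4   0.9 -20.5]
```

The wrist measurement puts it about 12° from upright (base edge at (320,184), top edge at (320,247)). I'll give it one more short drag and then let go.

```bash
python3 -m crank '[[-1,[3,0,1],0],[-1,[6,0,1],0],[-1,[9,0,2],0],[-1,[12,0,2],0],[-1,[12,0,3],0],[-1,[12,0,3],0],[-0.05,[12,0,3],0],[0.1,[12,0,3],0],[0.3,[12,0,3],0],[0.5,[12,0,3],0],[0.5,[12,0,3],0],[0.5,[12,0,3],0]]' 4; python3 - <<'E'
from h import *
go(507,-154,4,-21.5)
c=snap('wrist','w10.png'); s=snap('side','s10.png')
cv2.imwrite('pics/s10c.png',cv2.resize(s['pixels'][180:360,200:400,::-1],None,fx=3,fy=3))
E
```

```text
time: 12.33
ee_pos: [0.5548, -0.0381, 0.0415]
eef_rot: [0.825, 0.564, -0.0, -0.0]
ft_force: [-0.6, -0.2, 0.4]
width: 0.0627
tcp [554.8 -38.1  41.5] yaw -21.3 q7 -0.11 shift [-125.3   -2.5   37.5] turn 0.2 w 0.0627 t 12.3333 F [-0.6 -0.2  0.4]
```

View pics/w10.png

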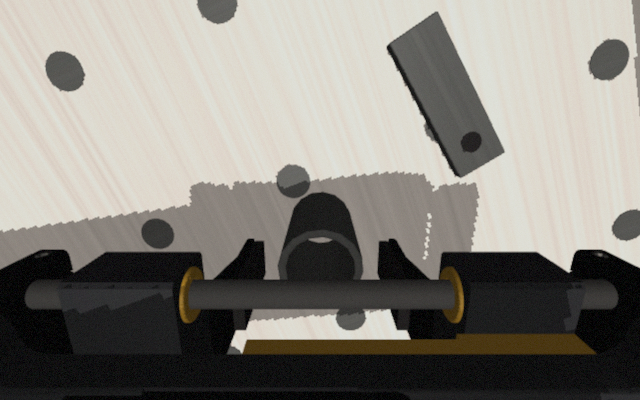

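View pics/s10c.png

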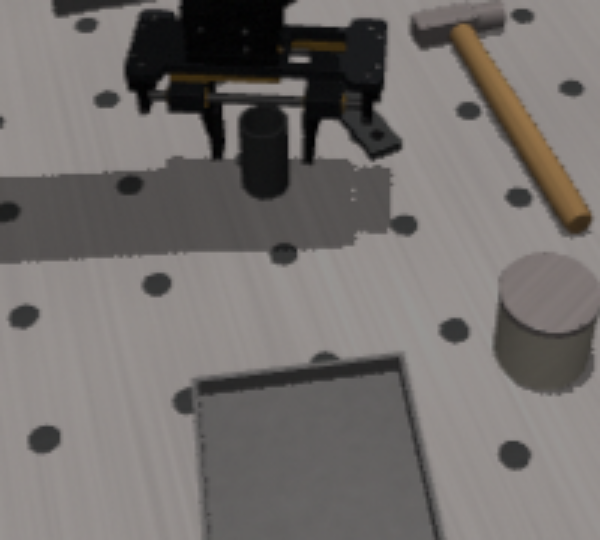

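```bash
python3 -m crank '[[0.5,[0,0,0],0],[0.5,[0,0,0],0],[0.5,[0,0,0],0],[0.5,[0,0,0],0]]'; python3 - <<'E'
from h import *
c=load('w10.png'); s=r.read_state(); M=R.from_quat(s['eef_rot']).as_matrix(); p=np.array(s['ee_pos'])
for u,v,z in [(320,192,0),(320,229,.07),(282,262,.07),(362,262,.07)]:
    P=onz(c,u,v,z); print(u,v,z,P.round(3),'tool',(M.T@(P-p)*1000).round(1))
go(0,0,0,90)
E
```

```text
time: 12.77
ee_pos: [0.5548, -0.0379, 0.0415]
eef_rot: [0.825, 0.565, 0.0, -0.0]
ft_force: [0.0, 0.1, -0.4]
width: 0.0652
320 192 0 [ 0.565 -0.014  0.   ] tool [26.   0.8 41.5]
320 229 0.07 [ 0.565 -0.013  0.07 ] tool [ 26.6   1.1 -28.5]
282 262 0.07 [ 0.543 -0.022  0.07 ] tool [ 10.4 -16.5 -28.5]
362 262 0.07 [ 0.578 -0.036  0.07 ] tool [ 10.4  20.4 -28.5]
tcp [554.8 -37.9  41.5] yaw -21.3 q7 -0.11 shift [-165.8 -530.8   41.5] turn 68.7 w 0.0652 t 12.7667 F [ 0.   0.1 -0.4]
```

Tube A stands free on the open table: its base and top edges agree within 1 mm, it has been at rest with the jaws at 65 mm, and the tool force is about 0. I'll take it again.

```bash
python3 -m crank '[[0.5,[3,1,5],0],[0.5,[6,1,10],0],[0.5,[6,1,10],0],[-1,[6,1,10],0],[-1,[6,1,10],0],[-1,[6,1,10],0],[-1,[6,1,10],0],[-1,[6,1,10],0],[-1,[6,1,10],0],[-1,[6,1,10],0],[-1,[6,1,10],0],[-1,[6,1,10],0]]' 20;  python3 - <<'E'
from h import *
go(530,313,122,90)
E
```

```text
time: 13.77
ee_pos: [0.5578, -0.0327, 0.0316]
eef_rot: [0.825, 0.565, -0.0, -0.0]
ft_force: [-1.8, 1.1, 3.5]
width: 0.0397
tcp [557.8 -32.7  31.6] yaw -21.3 q7 -0.11 shift [ 312.1 -151.3  -90.3] turn 68.7 w 0.0397 t 13.7667 F [-1.8  1.1  3.5]
```

```bash
python3 -m crank '[[-1,[0,0,-30],0],[-1,[0,0,-65],4],[-1,[20,-10,-90],11],[-1,[53,-26,-90],18],[-1,[86,-42,-90],25],[-1,[120,-58,-90],32],[-1,[154,-75,-90],39],[-1,[188,-91,-90],46],[-1,[222,-108,-90],53],[-1,[256,-124,-90],60],[-1,[285,-138,-90],66],[-1,[306,-148,-90],69]]';  python3 - <<'E'
from h import *
go(530,313,122,90)
E
```

```text
time: 14.77
ee_pos: [0.5296, 0.3103, 0.1209]
eef_rot: [1.0, -0.003, -0.0, -0.0]
ft_force: [0.6, -0.1, -3.0]
width: 0.04
tcp [529.6 310.3 120.9] yaw -90.4 q7 -1.87 shift [ 0.4 -2.7 -1.1] turn -0.4 w 0.04 t 14.7667 F [ 0.6 -0.1 -3. ]
```

```bash
python3 -m crank '[[-1,[0,-2,0],0],[-1,[0,-2,0],0],[-1,[0,-2,0],0]]';  python3 - <<'E'
from h import *
go(530,313,36,90)
snap('wrist','w11.png'); s=snap('side','s11.png')
cv2.imwrite('pics/s11c.png',cv2.resize(s['pixels'][60:240,140:360,::-1],None,fx=3,fy=3))
E
```

```text
time: 15.02
ee_pos: [0.5311, 0.3072, 0.1212]
eef_rot: [1.0, -0.002, 0.0, 0.001]
ft_force: [0.9, -1.2, -3.0]
width: 0.04
tcp [531.1 307.2 121.2] yaw -90.2 q7 -1.86 shift [-1.1 -5.9 85.2] turn -0.2 w 0.04 t 15.0167 F [ 0.9 -1.2 -3. ]
```

View pics/w11.png

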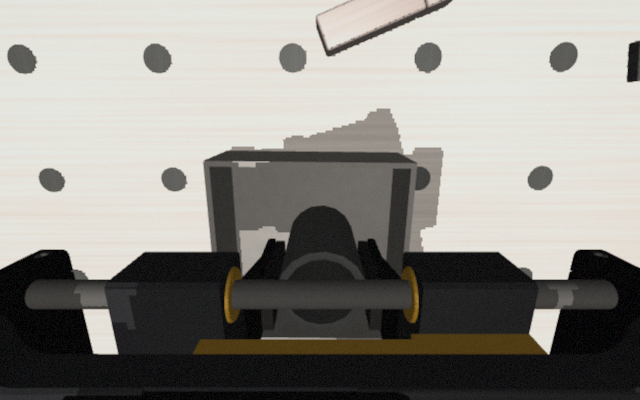

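View pics/s11c.png

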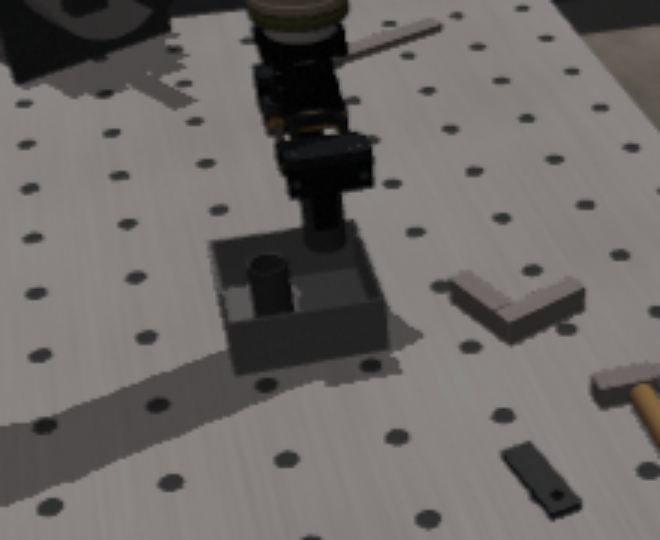

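Tube A hangs upright over the free half of the bin, with the far rim corners at (205,160) and (417,163). Tube B stands in the other half.

```bash
python3 - <<'E'
from h import *
c=load('w11.png')
for u,v in [(229,152),(395,154),(205,160),(417,163)]: print((onz(c,u,v,.06)*1000).round(1))
E
python3 -m crank '[[-1,[-1,-5,25],0],[-1,[-1,-5,55],0],[-1,[-1,-5,75],0],[-1,[-1,-5,84],0],[-1,[-1,-5,85],0],[-1,[-1,-5,85],0],[-0.2,[-1,-5,85],0],[0,[-1,-5,85],0],[0.2,[-1,-5,85],0],[0.2,[-1,-5,85],0],[0.2,[-1,-5,60],0],[0.2,[-1,-5,20],0]]'; python3 - <<'E'
from h import *
go(651,11,120,0)
E
```

```text
[582.7 370.3  60. ]
[580.8 254.7  60. ]
[577.3 387.6  60. ]
[574.5 238.9  60. ]
time: 16.12
ee_pos: [0.5279, 0.3122, 0.0994]
eef_rot: [1.0, -0.002, -0.002, 0.002]
ft_force: [0.2, 1.2, 0.3]
width: 0.0513
tcp [527.9 312.2  99.4] yaw -90.2 q7 -1.86 shift [124.3 300.8 -20. ] turn 89.8 w 0.0513 t 16.1167 F [0.2 1.2 0.3]
```

```bash
python3 -m crank '[[0.2,[0,0,-20],-7],[0.3,[5,20,-25],-14],[0.5,[17,50,-25],-21],[0.5,[31,80,-25],-28],[0.5,[45,110,-25],-35],[0.5,[59,143,-25],-42],[0.5,[72,175,-25],-49],[0.5,[86,208,-25],-56],[0.5,[100,240,-25],-63],[0.5,[112,270,-25],-70],[0.5,[122,293,-22],-77],[0.5,[124,300,-20],-84]]'; python3 - <<'E'
from h import *
c=load('top0.png'); print(onz(c,340,139,.015),onz(c,286,139,.02))
go(651,11,120,11)
E
```

```text
time: 17.12
ee_pos: [0.6537, 0.0066, 0.1222]
eef_rot: [0.745, 0.668, -0.0, 0.001]
ft_force: [-0.6, -0.7, 0.5]
width: 0.0652
[ 0.77531376 -0.03067582  0.015     ] [0.77329001 0.1015463  0.02      ]
tcp [653.7   6.6 122.2] yaw -6.2 q7 0.03 shift [ 4.1 -3.2  2.1] turn -17.2 w 0.0652 t 17.1167 F [-0.6 -0.7  0.5]
```

```bash
python3 -m crank '[[0.5,[3,-2,1],-7],[0.5,[3,-2,2],-14],[0.5,[3,-2,2],-17],[0.5,[3,-2,2],-17]]'; python3 - <<'E'
from h import *
go(651,11,3,11)
snap('wrist','w12.png'); c=snap('top','t12.png')
cv2.imwrite('pics/t12c.png',cv2.resize(c['pixels'][120:300,140:400,::-1],None,fx=2.8,fy=2.8))
E
```

```text
time: 17.45
ee_pos: [0.6512, 0.0155, 0.12]
eef_rot: [0.637, 0.771, 0.0, 0.0]
ft_force: [0.8, 0.5, -0.7]
width: 0.0648
tcp [651.2  15.5 120. ] yaw 10.9 q7 0.29 shift [ -4.4  -1.1 117. ] turn -0.1 w 0.0648 t 17.45 F [ 0.8  0.5 -0.7]
```

View pics/w12.png

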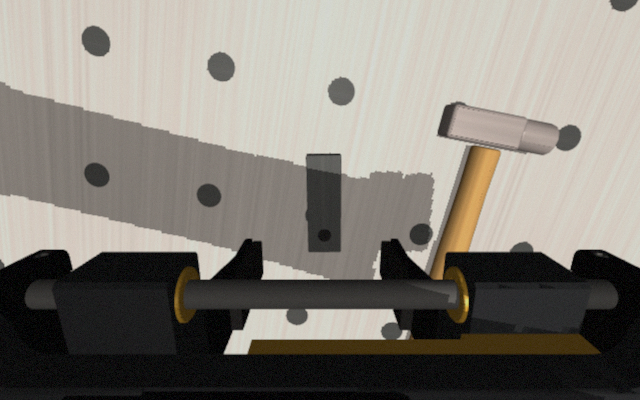

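View pics/t12c.png

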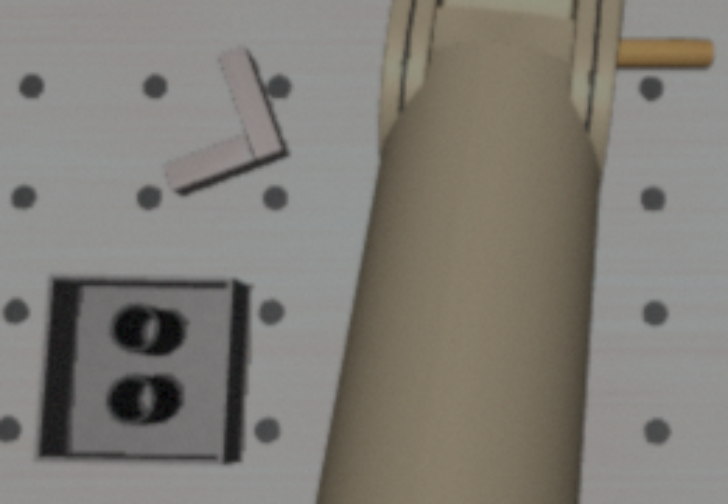

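Both tubes stand in the bin. The bar is lined up with the tool, spanning (307,153) to (341,251).

```bash
python3 - <<'E'
from h import *
c=load('w12.png'); s=r.read_state(); M=R.from_quat(s['eef_rot']).as_matrix(); p=np.array(s['ee_pos'])
Q=[]
for u,v in [(307,153),(340,153),(341,251),(309,251)]:
    P=onz(c,u,v,.01); Q.append(P); print(P.round(3),'tool',(M.T@(P-p)*1000).round(1))
print(np.mean(Q,0))
E
```

```text
[0.633 0.055 0.01 ] tool [ 42.1 -10.9 109.9]
[0.66 0.06 0.01] tool [ 42.3  17.  109.9]
[ 0.68  -0.028  0.01 ] tool [-48.2  19.9 109.9]
[ 0.65  -0.034  0.01 ] tool [-48.3  -9.8 109.9]
[0.65572821 0.0134466  0.01      ]
```

```bash
python3 -m crank '[[0.5,[-3,3,30],0],[0.5,[-3,3,70],0],[0.5,[-3,3,100],0],[0.5,[-3,3,115],0],[0.5,[-3,3,117],0],[0.5,[-3,3,117],0],[-1,[-3,3,117],0],[-1,[-3,3,117],0],[-1,[-3,3,117],0],[-1,[-3,3,117],0],[-1,[-3,3,117],0],[-1,[-3,3,117],0]]' 25;python3 -m crank '[[-1,[0,0,0],0],[-1,[0,0,0],0],[-1,[0,0,0],0],[-1,[0,0,0],0]]';  python3 - <<'E'
from h import *
go(512,-312,100,-9.5)
E
```

```text
time: 18.55
ee_pos: [0.6546, 0.0135, 0.0027]
eef_rot: [0.638, 0.77, 0.0, 0.0]
ft_force: [0.2, 0.1, -0.2]
width: 0.0329
time: 18.88
ee_pos: [0.6545, 0.0135, 0.0027]
eef_rot: [0.638, 0.77, 0.0, -0.0]
ft_force: [-1.1, 0.7, 2.1]
width: 0.0295
tcp [654.5  13.5   2.7] yaw 10.7 q7 0.34 shift [-293.2 -200.7  -97.4] turn 20.2 w 0.0295 t 18.8833 F [-1.1  0.7  2.1]
```

```bash
python3 -m crank '[[-1,[0,0,-25],0],[-1,[0,0,-60],3],[-1,[-15,-10,-90],6],[-1,[-45,-31,-97],9],[-1,[-77,-53,-97],12],[-1,[-109,-75,-97],14],[-1,[-141,-97,-97],16],[-1,[-173,-119,-97],18],[-1,[-205,-141,-97],20],[-1,[-237,-163,-97],20],[-1,[-268,-184,-97],20],[-1,[-290,-199,-97],20]]';python3 -m crank '[[-1,[-2,-1,0],0],[-1,[-2,-1,0],0],[-1,[-2,-1,0],0]]';  python3 - <<'E'
from h import *
go(512,-312,8,-9.5)
snap('wrist','w13.png'); c=snap('side','s13.png')
cv2.imwrite('pics/s13c.png',cv2.resize(c['pixels'][220:400,180:420,::-1],None,fx=3,fy=3))
E
```

```text
time: 19.88
ee_pos: [0.5106, -0.3121, 0.0995]
eef_rot: [0.763, 0.647, -0.001, 0.0]
ft_force: [0.6, -0.2, -1.6]
width: 0.0296
time: 20.13
ee_pos: [0.512, -0.3096, 0.0991]
eef_rot: [0.762, 0.648, 0.0, -0.0]
ft_force: [1.2, -0.2, -1.0]
width: 0.0296
tcp [ 512.  -309.6   99.1] yaw -9.2 q7 0.56 shift [-2.4  0.5 91.1] turn 0.3 w 0.0296 t 20.1333 F [ 1.2 -0.2 -1. ]
```

View pics/w13.png

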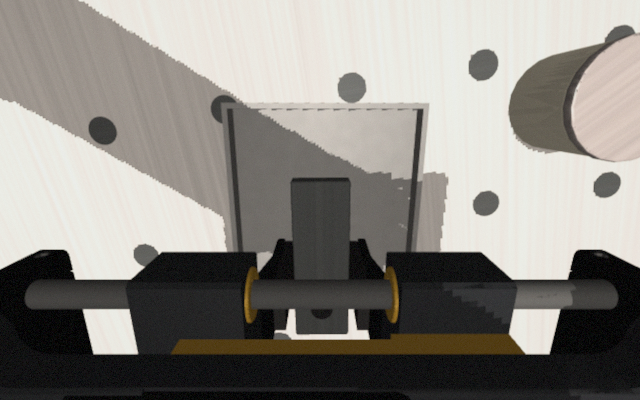

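View pics/s13c.png

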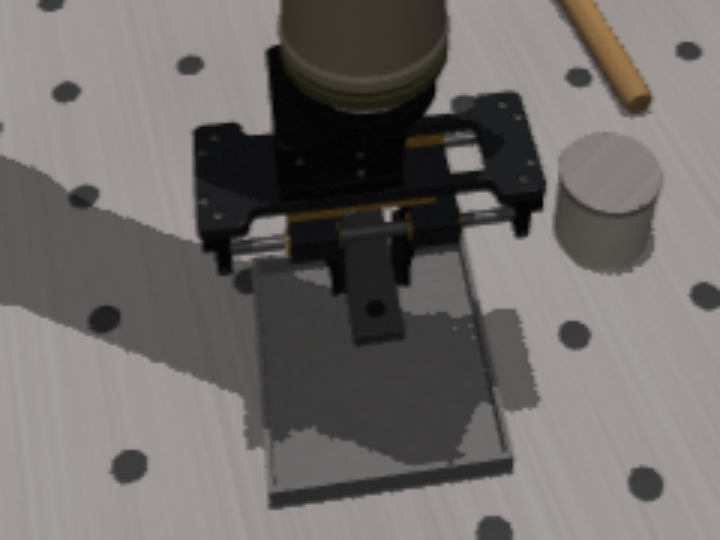

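```bash
python3 - <<'E'
from h import *
c=load('w13.png'); s=r.read_state(); M=R.from_quat(s['eef_rot']).as_matrix(); p=np.array(s['ee_pos'])
for u,v in [(222,104),(428,104)]:
    P=onz(c,u,v,.02); print(P.round(3),'tool',(M.T@(P-p)*1000).round(1))
c=load('s13.png')
for u,v in [(270,495),(510,461)]:
    P=onz(c,u/3+180,v/3+220,.02); print(P.round(3),'tool',(M.T@(P-p)*1000).round(1))
E
```

```text
[ 0.456 -0.218  0.02 ] tool [ 80.9 -70.3  79.3]
[ 0.603 -0.241  0.02 ] tool [80.6 78.2 79.3]
[ 0.426 -0.386  0.02 ] tool [-90.1 -73.5  79.1]
[ 0.569 -0.411  0.02 ] tool [-91.7  71.8  79.1]
```

The tray centre comes out 5 mm back and 2 mm across from the TCP, and the bar is level in the jaws. I'll lower it.

```bash
python3 -m crank '[[-1,[-5,2,30],0],[-1,[-5,2,65],0],[-1,[-5,2,85],0],[-1,[-5,2,91],0],[-1,[-5,2,92],0],[-1,[-5,2,92],0],[-0.1,[-5,2,92],0],[0.1,[-5,2,92],0],[0.2,[-5,2,92],0],[0.2,[-5,2,92],0],[0.2,[-5,2,92],0],[0.2,[-5,2,70],0]]'; python3 -m crank '[[0.5,[0,0,-40],0],[0.5,[0,0,-80],0],[0.5,[20,-30,-120],0],[0.5,[40,-60,-150],0],[0.5,[60,-80,-170],0],[0.5,[80,-100,-180],0],[0.5,[110,-110,-180],0],[0.5,[140,-110,-180],0],[0.5,[170,-110,-180],0],[0.5,[170,-110,-180],0]]'; python3 - <<'E'
from h import *
go(0,0,0)
for n in ['top','side','wrist']: snap(n,n+'14.png')
c=load('top14.png'); cv2.imwrite('pics/t14c.png',cv2.resize(c['pixels'][100:310,130:520,::-1],None,fx=2,fy=2))
c=load('side14.png'); cv2.imwrite('pics/s14c.png',cv2.resize(c['pixels'][110:400,180:420,::-1],None,fx=2,fy=2))
E
```

```text
time: 21.23
ee_pos: [0.511, -0.3142, 0.0266]
eef_rot: [0.762, 0.648, -0.001, -0.002]
ft_force: [-0.9, 0.7, -1.0]
width: 0.0516
time: 22.07
ee_pos: [0.4325, -0.1246, 0.2098]
eef_rot: [0.76, 0.65, 0.001, -0.0]
ft_force: [-0.2, 0.6, 0.6]
width: 0.0654
tcp [ 432.5 -124.6  209.8] yaw -8.9 q7 -0.02 shift [  56.  -446.7  209.6] turn 0 w 0.0654 t 22.0667 F [-0.2  0.6  0.6]
```

View pics/t14c.png

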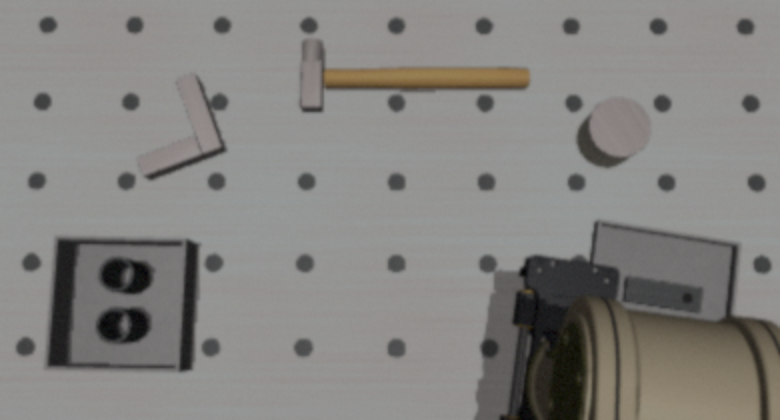

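View pics/s14c.png

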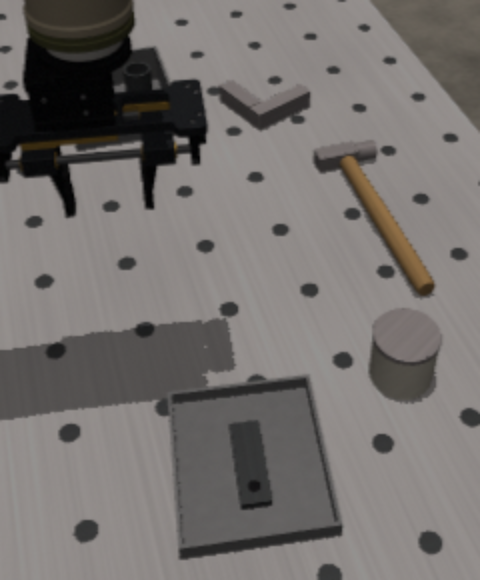

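Both tubes stand in the bin at (126,275) and (124,325) in the top crop. The bar lies flat in the tray, at (250,465) in the side crop. I'll run a last numeric check and then hand in.

```bash
python3 - <<'E'
from h import *
c=load('top14.png'); a=load('top0.png')
for n,(l,rr,v) in {'A':(99,153,275),'B':(96,152,325)}.items():
    t=onz(c,l/2+130,v/2+100,.074); b=onz(c,rr/2+130,v/2+100,.004)
    print(n,'top outer y',t.round(3),'bottom inner',b.round(3),'centre est by each',t[1]-.02,b[1]+.02)
s=load('side14.png'); q=[(231,423),(258,420),(271,504),(242,508)]
print('bar',np.mean([onz(s,u/2+180,v/2+110,.014) for u,v in q],0))
d=np.abs(c['pixels'].astype(int)-a['pixels']).max(2)
for n,(x0,y0,x1,y1) in dict(hammer=(275,110,400,160),tin=(418,145,460,185),angle=(195,135,245,190)).items(): print(n,'changed px',int((d[y0:y1,x0:x1]>40).sum()))
st=r.read_state(); print(st['time'],np.abs(st['joint_vel']).max())
E
```

```text
A top outer y [0.529 0.33  0.074] bottom inner [0.533 0.289 0.004] centre est by each 0.309500877962476 0.3090476672443013
B top outer y [0.474 0.33  0.074] bottom inner [0.474 0.287 0.004] centre est by each 0.3096528025509985 0.3074527054057365
bar [ 0.51157415 -0.31819864  0.014     ]
hammer changed px 0
tin changed px 0
angle changed px 0
22.2167 0.021534296445999225
```

```bash
python3 -m crank '[[0.5,[0,0,0],0],[0.5,[0,0,0],0],[0.5,[0,0,0],0]]'; python3 -c "
from h import *
print(r.close_job())"
```

```text
time: 22.47
ee_pos: [0.4315, -0.1311, 0.2095]
eef_rot: [0.762, 0.647, -0.0, -0.0]
ft_force: [0.1, -0.4, 1.1]
width: 0.0651
the job is handed in; nothing more can be done
None
```

I put both tubes on end in the deep bin and laid the bar flat in the low tray, then handed the job in at 22.5 s of the 72 s. No verdict is reported on handing in.

- **Standing tube:** it went into the bin first, and nothing needed mending.
- **Lying tube:** I gripped it by one end and raised it in an arc. It stuck at about 45° by pad friction, so I eased the grip and dragged its foot along the table until it was nearly upright. I then let it go on the open table, and it stood with base and top edges in line to about 1 mm. After well over 0.2 s I took it again and put it in the bin.
- **Bar:** it was turned to line up with the tray and set down near the middle.

**Last checks:**
- **Tubes:** each tube's top and foot agree within about 2 mm in y, which is about 2° of lean. Both are about 30 mm from the bin's centre.
- **Bar:** it lies flat about 6 mm from the tray's centre.
- **Bystanders:** no pixels changed around the hammer, tin and angle block.
- **Robot:** the arm is clear of everything.

The camera views disagreed with each other by up to about 7 mm (bin centre and standing tube). I used values in between, and the margins were larger than that. None of the last checks failed.

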